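# Make up two pottery-painting kits

## Robot

A 7-joint arm with a two-finger parallel gripper is mounted at the origin on the work surface. World frame = base frame: x ahead of the robot, y to its left, z up, the work surface at z = 0. Lengths are in m, angles in rad, forces in N, time in s.
With the tool pointing down it reaches from about 0.425 to 0.95 m from the base axis. Payload 4.7 kg.
Tool frame: the origin (TCP) lies on the centre line of the jaws, within the pads' length; the fingertips stand robot.nose_length ahead of it and the grasp point (between the pads) lies 8 mm behind it (robot.nose_length is the distance from the TCP to the fingertips, in m); z points along the fingers, x is the direction in which the jaws open and shut, and the axes are right-handed (so a half turn about z gives the same grasp; the last joint's range is limited). The gripper opens to 85 mm and grips with 20 to 120 N. Pads are 22 mm wide; open, the fingers measure 114 mm over their backs; the gripper's body (76 mm by 85 mm) begins 54 mm behind the grasp point. The pads swing forward as they close: fully open they stand 13 mm farther back than shut.
Start: joints at [-1.346, 0.469, -0.049, 1.532, 0.024, 1.141, -0.082], TCP at [0.169, 0.653, 0.242] pointing down, gripper open.
Joint ranges: [-2.59, 2.59], [-0.33, 1.99], [-1.39, 1.29], [0.1, 2.45], [-1.04, 4.18], [0.21, 1.99], [-2.66, 2.66]. Speed limits (rad/s): [2.57, 2.57, 3.14, 3.14, 3.14, 3.14, 3.14].

## Interface

Orientations are given as [roll, pitch, yaw] about the fixed x, y, z axes, in that order (R = Rz(yaw) Ry(pitch) Rx(roll)).
In Python, from plant import robot gives the robot as it stands. Calls block until the motion is done:
- robot.goto(position, orientation): joint-space move of the TCP to a pose.
- robot.move_straight(position, vel=0.15, attitude=None, contact_N=None): straight line of the TCP; attitude=None keeps the orientation; vel is the mean speed in m/s. With contact_N (N) it stops when the force on the tool has changed by that much, and returns True; else False.
- robot.move_joints(angles): joint-space move.
- robot.grip(opening, strength=None): opening from 0.0 (shut) to 1.0 (fully open); strength is the grip in N (None keeps the last); returns when the fingers have stopped.
- robot.sleep(seconds).
- robot.inverse_kinematics(position, orientation): joint angles nearest the present ones, or None.
- robot.sense(): the state.
- robot.grab_frame(name): name is "scene" or "top"; returns a dict with "image" (480x640x3 uint8, red, green, blue), "range_z" (480x640 float32, m along the optical axis (not along the pixel's ray), 0 where there is no reading), "fx", "fy", "cx", "cy" (pixels), "dist_coeffs" ([k1, k2, p1, p2, k3] as OpenCV has them; the pictures are not rectified), "R" (3x3) and "t" (3): a world point X has camera coordinates R X + t. Camera axes: x right, y down, z forward; pixel columns grow to the right and rows downward; lengths in m; the calibration is good to about 2 mm. A picture is of the moment at which its call begins.
A pose or a line that the arm cannot do raises robot.IKError and nothing moves.
- robot.close_job(): hands the job in, once; it reports no verdict.
The state is a dict: "t": time; "joint_pos": joint angles; "joint_velocities": joint speeds; "effort": joint torques, N m; "tcp_pos": TCP position; "tcp_rot": TCP orientation; "wrist_force": force on the tool from outside, world axes, zero at the start; "torque": the same for the moment, N m; "opening": opening from 0.0 (shut) to 1.0 (fully open).
Only numpy, scipy, OpenCV 4.12 (cv2) and the standard library are available. Lean on these libraries where they do the work, as an engineer would, in place of code of your own. Each camera call takes 0.05 s, during which the arm holds its last target. There are 200 camera calls.

## Task

Make up the two painting kits. The blue tray gets the red pot, the green pot and the bud vase; the wooden tray gets the blue pot and the beaker. In each tray stand the paint pots in the narrow compartment and the unglazed piece in the wide one, all upright on the tray floor; set the fragile vase and beaker down gently, never dropping them, and leave the yellow pot and the small blue dish where they are.

Things in the scene. Friction and masses are not known exactly. Their poses are not given: they have to be found in the camera images.
- pot_red: Red screw-cap paint pot, a closed upright cylinder 40 mm in diameter and 58 mm high: red body (lower 43 mm), white cap with a red disc on top. About 80 g. Origin at the centre of its underside, z up along its axis.
- pot_green: Green screw-cap paint pot, a closed upright cylinder 40 mm in diameter and 58 mm high: green body (lower 43 mm), white cap with a green disc on top. About 80 g. Origin at the centre of its underside, z up along its axis.
- pot_blue: Blue screw-cap paint pot, a closed upright cylinder 40 mm in diameter and 58 mm high: blue body (lower 43 mm), white cap with a blue disc on top. About 80 g. Origin at the centre of its underside, z up along its axis.
- pot_yellow: Yellow screw-cap paint pot, a closed upright cylinder 40 mm in diameter and 58 mm high: yellow body (lower 43 mm), white cap with a yellow disc on top. About 80 g. Origin at the centre of its underside, z up along its axis. Belongs to neither kit.
- beaker: Unglazed off-white beaker, a straight open cylinder 54 mm in outer diameter, 75 mm high, wall 4 mm; about 130 g. Origin at the centre of its underside, z up along its axis.
- vase: Unglazed off-white bud vase, 84 mm high: round belly 56 mm across at its widest (16 mm up), narrowing to a straight neck 24 mm in diameter from 56 mm up to the top; its mouth is dark. About 130 g. Origin at the centre of its underside, z up along its axis.
- dish: Small blue-glazed round open dish, 60 mm across the rim, 24 mm high; loose, belongs to neither kit. Origin at the centre of its underside.
- tray_blue: Blue open kit tray, fixed to the table, 160 mm (its x) by 120 mm (its y), 25 mm high; walls 5 mm thick, floor 5 mm thick. Origin at the centre of its underside, on the table. A divider as high as the walls runs along y, at x = -15 to -10 mm. Narrow compartment: x = -75 to -15 mm (60 mm by 110 mm, centre x = -45 mm); wide compartment: x = -10 to 75 mm (85 mm by 110 mm, centre x = 32 mm).
- tray_wood: Pale wooden open kit tray, fixed to the table, 160 mm (its x) by 120 mm (its y), 25 mm high; walls 5 mm thick, floor 5 mm thick. Origin at the centre of its underside, on the table. A divider as high as the walls runs along y, at x = -15 to -10 mm. Narrow compartment: x = -75 to -15 mm (60 mm by 110 mm, centre x = -45 mm); wide compartment: x = -10 to 75 mm (85 mm by 110 mm, centre x = 32 mm).

How it is judged:
At the end, for the whole second after the job is handed in: Blue tray: red and green pots in the narrow compartment, vase in the wide one. Wooden tray: blue pot in the narrow one, beaker in the wide one. Each on the tray floor (within 4 mm), upright within 0.1 rad, at rest. Yellow pot and dish within 20 mm of their starts (x of pot_red in the frame of tray_blue between -0.06 and -0.03 m and y of pot_red in the frame of tray_blue between -0.045 and 0.045 m and z of pot_red in the frame of tray_blue between 0 and 0.009 m and angle between each of pot_red, pot_green, pot_blue, vase, beaker's own z axis and vertical below 0.1 rad and linear speed of each of pot_red, pot_green, pot_blue, vase, beaker below 0.02 m/s and x of pot_green in the frame of tray_blue between -0.06 and -0.03 m and y of pot_green in the frame of tray_blue between -0.045 and 0.045 m and z of pot_green in the frame of tray_blue between 0 and 0.009 m and x of pot_blue in the frame of tray_wood between -0.06 and -0.03 m and y of pot_blue in the frame of tray_wood between -0.045 and 0.045 m and z of pot_blue in the frame of tray_wood between 0 and 0.009 m and x of vase in the frame of tray_blue between 0.01 and 0.055 m and y of vase in the frame of tray_blue between -0.038 and 0.038 m and z of vase in the frame of tray_blue between 0 and 0.009 m and x of beaker in the frame of tray_wood between 0.01 and 0.055 m and y of beaker in the frame of tray_wood between -0.038 and 0.038 m and z of beaker in the frame of tray_wood between 0 and 0.009 m and distance of each of pot_yellow, dish from where it was at the start of the episode below 0.02 m); the robot touches nothing.
It fails at once if the vase or the beaker is dropped or knocked over (free of the fingers with its underside over 25 mm above the table, that is 20 mm above a tray floor) ((height (world z) of vase above 0.025 m and contact force between the fingers and vase below 0.05 N) or (height (world z) of beaker above 0.025 m and contact force between the fingers and beaker below 0.05 N)).
It fails at once if the vase or the beaker is pressed hard onto a tray (contact over 40 N) (contact force between any of vase, beaker and tray_blue above 40 N or contact force between any of vase, beaker and tray_wood above 40 N).
It fails at once if the yellow pot or the dish is moved by more than 20 mm (distance of any of pot_yellow, dish from where it was at the start of the episode above 0.02 m).
It also fails if it takes over 128 s, if anything falls off the work surface, if the arm or the gripper's body presses on something with over 40 N, if the wrist force passes 120 N, or if a joint passes its speed limit or range.

## Working session

There is one attempt and no reset: what is moved stays moved. The work goes in short steps, each a Python script; the robot and the scene stay as the last script left them, time stands still between calls to the robot, and variables do not carry over. Pictures are saved under pics/ and viewed, about 12 in all and at most 16, crops included, and the job is handed in when it is done.

```bash
ls; mkdir -p pics; python3 - <<'E'
from plant import robot
import cv2,pickle
s=robot.sense();print(s['t'],s['tcp_pos'],s['tcp_rot'],s['opening'],robot.nose_length)
for n in ("top","scene"):
    f=robot.grab_frame(n);pickle.dump(f,open(f"pics/{n}0.pkl","wb"))
    cv2.imwrite(f"pics/{n}0.png",f["image"][:,:,::-1]); print(n,f["fx"],f["cx"],f["dist_coeffs"],f["R"],f["t"])
E
```

```text
pics
0.0 [0.16934153 0.65283958 0.24127891] [3.14149964e+00 1.93862326e-03 1.31697441e+00] 0.9974449327798794 0.011
top 467.1836630322175 323.56289562739056 [-0.00402552  0.          0.          0.          0.        ] [[ 3.91430973e-03 -9.99991872e-01  9.66670600e-04]
 [-9.69876694e-01 -4.03187576e-03 -2.43563016e-01]
 [ 2.43564934e-01  1.58297997e-05 -9.69884592e-01]] [-0.006866    0.56828109  0.75390722]
scene 435.73421634035384 320.93370420517135 [-0.03749366  0.          0.          0.          0.        ] [[ 0.24713806  0.96895365  0.00718354]
 [ 0.58313783 -0.14280426 -0.79972321]
 [-0.77386888  0.20183104 -0.6003259 ]] [-0.13886974 -0.28921407  1.31805261]
```

View pics/top0.png

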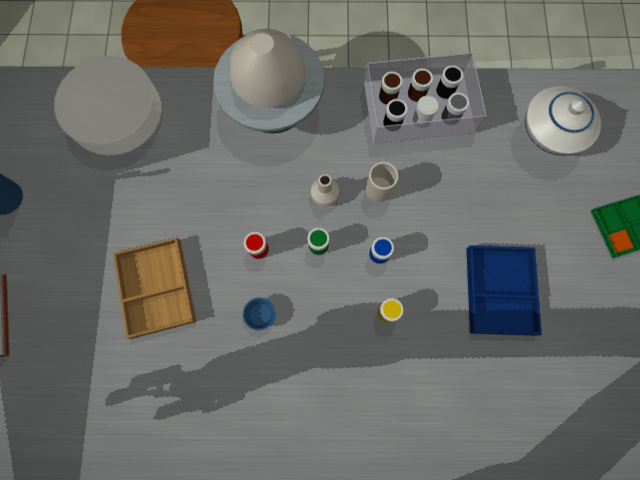

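View pics/scene0.png

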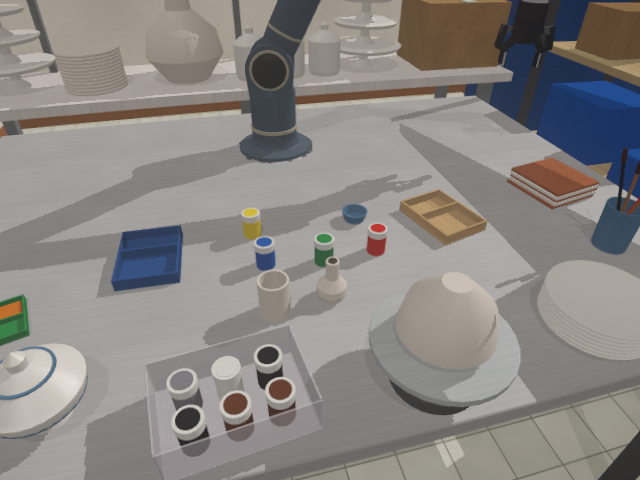

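The top view has image up = +x and image left = +y. It shows the pots at about (255,243) red, (318,240) green, (382,248) blue and (391,310) yellow. The vase mouth is at (325,181) and the beaker rim at (383,176). The wood tray is at (155,288) and the blue tray at (504,290), with the wide compartments seemingly on the far (upper) side. The scene view agrees, and everything is standing upright.

```bash
cat > vis.py <<'E'
import numpy as np,cv2
def ray(f,uv,z):
    K=np.array([[f["fx"],0,f["cx"]],[0,f["fy"],f["cy"]],[0,0,1]])
    n=cv2.undistortPoints(np.float64(uv).reshape(-1,1,2),K,np.float64(f["dist_coeffs"]))[:,0]
    R=np.array(f["R"]);c=-R.T@f["t"]; d=np.c_[n,np.ones(len(n))]@R
    return c+d*((z-c[2])/d[:,2])[:,None]
def cloud(f):
    K=np.array([[f["fx"],0,f["cx"]],[0,f["fy"],f["cy"]],[0,0,1]])
    v,u=np.mgrid[:480,:640]
    n=cv2.undistortPoints(np.float64(np.c_[u.ravel(),v.ravel()]).reshape(-1,1,2),K,np.float64(f["dist_coeffs"]))[:,0]
    P=np.c_[n,np.ones(len(n))]*np.float64(f["range_z"]).reshape(-1,1)
    return ((P-f["t"])@np.array(f["R"])).reshape(480,640,3)
E
cat > meas.py <<'E'
import pickle
from vis import *
f=pickle.load(open("pics/top0.pkl","rb"));P=cloud(f)
hsv=cv2.cvtColor(f["image"],cv2.COLOR_RGB2HSV);Z=P[...,2]
def win(u,v,r):
    m=np.zeros((480,640),bool);m[v-r:v+r,u-r:u+r]=1;return m
for n,u,v in (("red",255,240),("green",318,236),("blue",382,244),("yellow",391,309)):
    m=win(u,v,16)&(hsv[...,1]>110)&(Z>.05)
    uv=np.argwhere(m)[:,::-1];print(n,len(uv),ray(f,[uv.mean(0)],.058)[0].round(4),np.median(Z[m]).round(4))
for n,u,v,h,d in (("beaker",382,180,.075,.054),("vase",325,181,.084,.024)):
    m=win(u,v,24)&(Z>h-.006)&(Z<h+.01);c=np.argwhere(m)[:,::-1].astype(np.float32)
    w=ray(f,c,h)[:,:2].astype(np.float32);(x,y),r=cv2.minEnclosingCircle(w);print(n,len(c),x,y,r,np.median(Z[m]))
m=win(259,313,20)&(hsv[...,1]>100)&(Z>.012);uv=np.argwhere(m)[:,::-1];print("dish",ray(f,[uv.mean(0)],.024)[0])
for n,u,v in (("wood",155,288),("blue",504,290)):
    m=win(u,v,58)&(Z>.018)&(Z<.032)&(hsv[...,1]>60)
    k,l,st,_=cv2.connectedComponentsWithStats(m.astype(np.uint8));m=l==1+st[1:,4].argmax()
    w=ray(f,np.argwhere(m)[:,::-1],.025)[:,:2]
    (cx,cy),s,a=cv2.minAreaRect(w.astype(np.float32));B=cv2.boxPoints(((cx,cy),s,a))
    e=max((B[1]-B[0],B[2]-B[1]),key=np.linalg.norm);e=e*np.sign(e[0]);yaw=np.arctan2(e[1],e[0])
    q=(w-[cx,cy])@np.c_[[np.cos(yaw),np.sin(yaw)],[-np.sin(yaw),np.cos(yaw)]]
    i=q[(abs(q[:,1])<.045)&(abs(q[:,0])<.06)]
    print(n,cx,cy,s,"yaw",yaw,"divider",np.percentile(i[:,0],[5,50,95]) if len(i) else None,len(i))
E
python3 meas.py
```

```text
red 225 [0.5597 0.1196 0.058 ] 0.0588
green 212 [0.5677 0.0054 0.058 ] 0.0587
blue 226 [ 0.5513 -0.1097  0.058 ] 0.0587
yellow 255 [ 0.4418 -0.1224  0.058 ] 0.0585
beaker 230 0.6806559562683105 -0.11183727532625198 0.028094395995140076 0.07436798460273636
vase 143 0.6674370765686035 -0.005838057026267052 0.012733223848044872 0.08413263144761948
dish [0.43649449 0.11315303 0.024     ]
wood 0.48475182056427 0.30606746673583984 (0.16041196882724762, 0.12221709638834) yaw 0.26104325 divider [-0.01522925 -0.01234697 -0.00937321] 180
blue 0.4825025498867035 -0.33264243602752686 (0.12231109291315079, 0.16032171249389648) yaw -0.03040191 divider [-0.01507645 -0.01261004 -0.01008818] 159
```

```bash
cat > arm.py <<'E'
import numpy as np
from plant import robot
PI=np.pi; UP=.22
T={"blue":(.4825,-.3326,-.0304),"wood":(.4848,.3061,.2610)}
def tray(n,x,y):
    a,b,w=T[n];return a+x*np.cos(w)-y*np.sin(w),b+x*np.sin(w)+y*np.cos(w),w
def log(m):
    s=robot.sense();print(m,"t=%.1f"%s["t"],"tcp",s["tcp_pos"].round(4),"open %.3f"%s["opening"],"F",np.round(s["wrist_force"],1))
def pick(x,y,h,op=.8,yaw=0.,N=30,up=UP):
    """h = TCP height over the underside while gripping"""
    robot.grip(op)
    robot.goto([x,y,UP],[PI,0,yaw]); robot.move_straight([x,y,h],vel=.12)
    robot.grip(0,strength=N); log("gripped")
    robot.move_straight([x,y,up],vel=.12)
    log("lifted")
def place(x,y,w,h,op,up=UP,N=4):
    robot.goto([x,y,up],[PI,0,w]); robot.move_straight([x,y,h+.02],vel=.12)
    robot.sleep(.2)
    c=robot.move_straight([x,y,h+.005-.002],vel=.02,contact_N=N); log(f"down contact={c}")
    robot.grip(op); log("released"); robot.move_straight([x,y,UP],vel=.12)
def snap(name):
    import cv2
    for n in ("top","scene"):
        f=robot.grab_frame(n);cv2.imwrite(f"pics/{n}_{name}.png",f["image"][:,:,::-1])
    return f
E
python3 - <<'E'
from arm import *
pick(.5597,.1196,.037)
place(*tray("blue",-.045,.027),.037,.65)
snap("a")
E
```

```text
gripped t=4.8 tcp [0.56   0.1197 0.0376] open 0.459 F [0.1 0.5 4.8]
lifted t=6.5 tcp [0.5592 0.1195 0.2192] open 0.457 F [-1.  -0.4 -0.3]
down contact=True t=10.5 tcp [ 0.4382 -0.3041  0.0425] open 0.458 F [-0.8  0.5  5.2]
released t=10.8 tcp [ 0.4376 -0.3036  0.0418] open 0.649 F [-1.1 -0.1 -0.1]
```

View pics/scene_a.png

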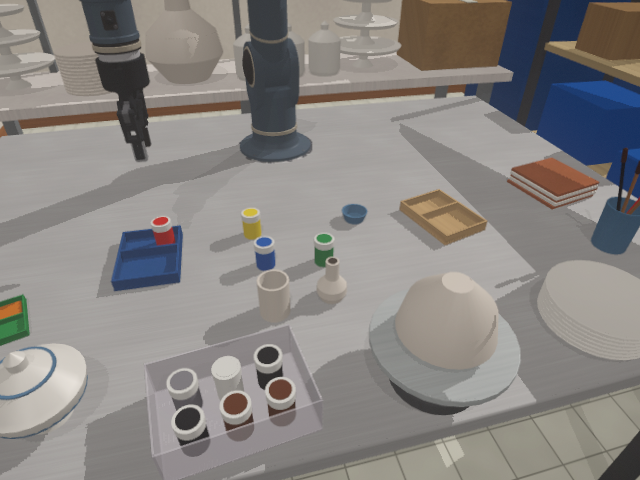

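The red pot is standing upright in the blue tray's narrow compartment at (162,232), and nothing else has moved. Next are the green and blue pots.

```bash
python3 - <<'E'
from arm import *
pick(.5677,.0054,.037)
place(*tray("blue",-.045,-.027),.037,.65)
pick(.5513,-.1097,.037)
place(*tray("wood",-.045,0),.037,.65)
snap("b")
E
```

```text
gripped t=16.1 tcp [0.5681 0.0055 0.0375] open 0.458 F [-0.6  0.7  3.8]
lifted t=17.8 tcp [0.5673 0.0054 0.2193] open 0.455 F [-0.3  0.2 -1.2]
down contact=True t=21.7 tcp [ 0.4366 -0.3581  0.0425] open 0.459 F [-1.6  1.8  5.1]
released t=22.0 tcp [ 0.4361 -0.3574  0.0417] open 0.649 F [ 0.3 -0.4  0.2]
gripped t=27.0 tcp [ 0.5517 -0.1097  0.0375] open 0.457 F [ 0.4 -0.   4.3]
lifted t=28.7 tcp [ 0.5509 -0.1096  0.2193] open 0.460 F [ 0.2  0.1 -1.4]
down contact=True t=32.6 tcp [0.4412 0.2944 0.0425] open 0.461 F [-0.9 -0.3  5.2]
released t=32.9 tcp [0.4404 0.2942 0.0418] open 0.650 F [-0.2  0.3 -0.7]
```

View pics/top_b.png

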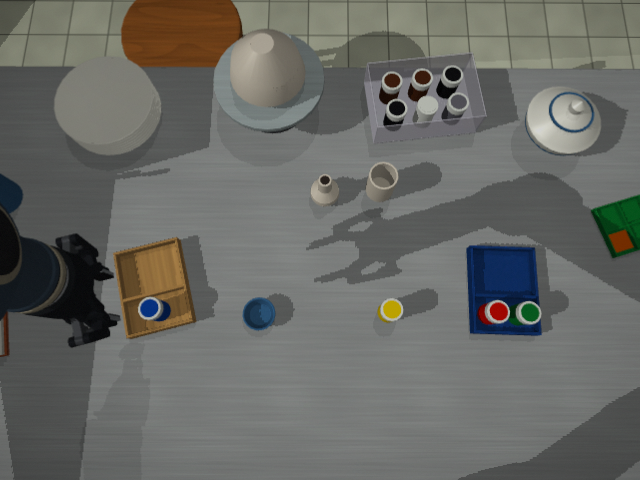

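The red and green pots at (497,313) and (527,313) are in the blue tray's narrow compartment, and the blue pot at (151,308) is in the wood tray's. The dish and yellow pot haven't moved. Now the beaker, then the vase.

```bash
python3 - <<'E'
from arm import *
pick(.6807,-.1118,.042,op=1.,N=30)
assert .5<robot.sense()["opening"]<.75
place(*tray("wood",.033,0),.042,.8,N=3)
pick(.6674,-.0058,.064,op=.65,N=35)
assert .2<robot.sense()["opening"]<.4
snap("c")
E
```

```text
gripped t=38.8 tcp [ 0.6811 -0.1119  0.0426] open 0.627 F [-0.3 -0.   2.7]
lifted t=40.5 tcp [ 0.6803 -0.1116  0.2191] open 0.627 F [ 0.3 -0.1 -1.6]
down contact=True t=44.5 tcp [0.5165 0.3145 0.0476] open 0.625 F [-0.1 -0.9  5.1]
released t=44.8 tcp [0.5154 0.3143 0.0465] open 0.807 F [ 0.3  0.5 -0.8]
gripped t=49.8 tcp [ 0.6678 -0.0058  0.0646] open 0.262 F [-0.6  0.4  3. ]
lifted t=51.3 tcp [ 0.667  -0.0056  0.2191] open 0.262 F [-1.   0.1 -1.4]
```

View pics/scene_c.png

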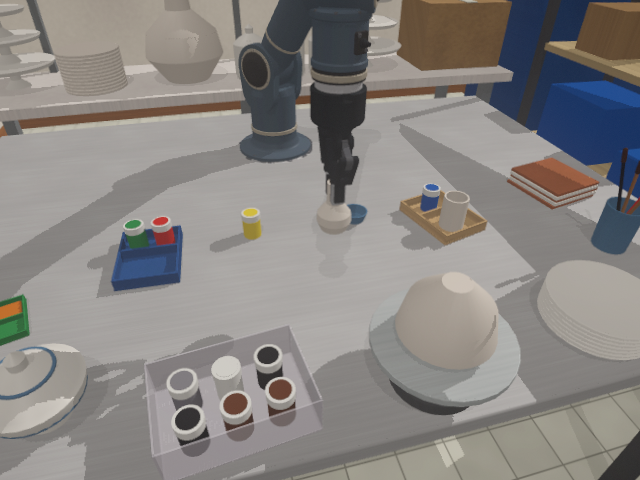

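The vase at (335,212) hangs upright in the fingers, and the beaker at (454,211) stands in the wood tray's wide compartment. Placing the vase next.

```bash
cat > check.py <<'E'
from arm import *
from vis import *
def run(name):
    f=robot.grab_frame("top");cv2.imwrite(f"pics/{name}.png",f["image"][:,:,::-1])
    P=cloud(f);Z=P[...,2];hsv=cv2.cvtColor(f["image"],cv2.COLOR_RGB2HSV)
    near=lambda x,y,r:np.hypot(P[...,0]-x,P[...,1]-y)<r
    def show(n,t,x,y,h,sat):
        X,Y,_=tray(t,x,y) if t else (x,y,0)
        m=near(X,Y,.035)&(Z>h-.007)&(Z<h+.008)
        if sat: m&=hsv[...,1]>110
        if not m.any(): return print(n,"not found")
        w=ray(f,np.argwhere(m)[:,::-1],h)[:,:2].astype(np.float32)
        c=np.array(cv2.minEnclosingCircle(w)[0])if not sat else w.mean(0)
        if t:
            a,b,q=T[t];c=np.array([[np.cos(q),np.sin(q)],[-np.sin(q),np.cos(q)]])@(c-[a,b])
        print(n,m.sum(),c.round(4),"top z",np.median(Z[m]).round(4))
    show("red","blue",-.045,.027,.063,1);show("green","blue",-.045,-.027,.063,1)
    show("blue","wood",-.045,0,.063,1);show("beaker","wood",.033,0,.08,0);show("vase","blue",.035,0,.089,0)
    show("yellow",None,.4418,-.1224,.058,1);show("dish",None,.4365,.1132,.024,1)
E
python3 - <<'E'
from arm import *
place(*tray("blue",.035,0),.064,.6,N=3)
robot.goto([.55,0,.3],[PI,0,0])
import check;check.run("end")
E
```

```text
down contact=True t=54.9 tcp [ 0.5173 -0.3335  0.0696] open 0.263 F [-0.2 -0.1  5. ]
released t=55.3 tcp [ 0.5167 -0.3327  0.0686] open 0.606 F [-0.9  0.7 -0.4]
red 250 [-0.0447  0.0267] top z 0.0635
green 236 [-0.0445 -0.0269] top z 0.0633
blue not found
beaker not found
vase 174 [0.0351 0.0015] top z 0.0887
yellow 249 [ 0.4419 -0.1225] top z 0.0585
dish not found
```

View pics/end.png

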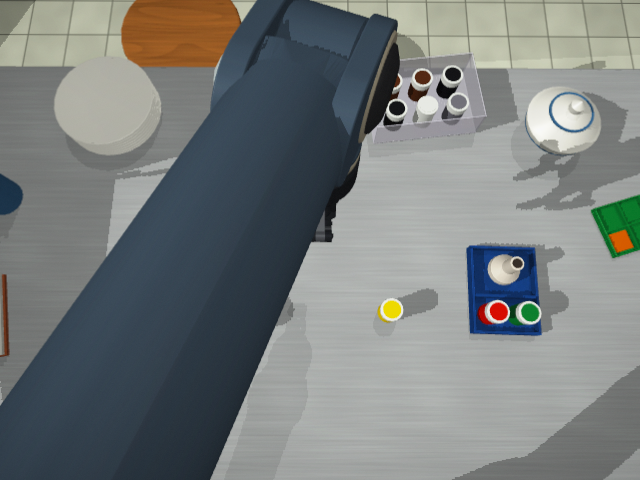

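The blue tray is right: vase at (505,268), red and green pots at (497,313) and (527,313). The arm hides the wood tray, so I'll return it to the start pose and check again.

```bash
python3 - <<'E'
from arm import *
robot.move_joints([-1.346,0.469,-0.049,1.532,0.024,1.141,-0.082])
import check;check.run("end2");snap("end2");log("")
E
```

```text
red 256 [-0.0447  0.0266] top z 0.0635
green 237 [-0.0446 -0.0269] top z 0.0635
blue 247 [-0.0445 -0.0001] top z 0.0639
beaker 291 [ 0.0328 -0.0024] top z 0.0796
vase 172 [0.0341 0.0016] top z 0.0889
yellow 254 [ 0.4419 -0.1224] top z 0.0586
dish 293 [0.4362 0.113 ] top z 0.023
 t=60.9 tcp [0.17   0.6534 0.2423] open 0.599 F [ 0.2 -0.5  0.2]
```

View pics/scene_end2.png

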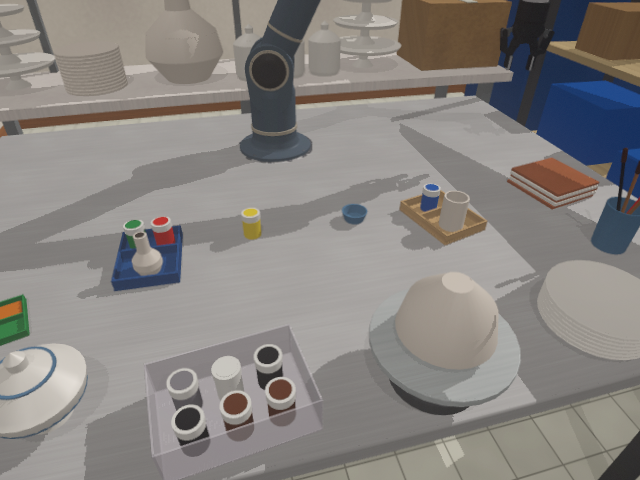

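All five pieces are upright in their compartments: vase at (147,258) in the blue tray, beaker at (454,211) in the wood tray. The arm is clear.

```bash
python3 -c "
from plant import robot
print(robot.close_job())"
```

```text
the job is handed in; nothing more can be done
None
```

Both painting kits are made up and the job is handed in, at about 61 s of the 128 s allowed. The red pot, green pot and vase are in the blue tray, and the blue pot and beaker are in the wooden tray. I set each piece down slowly, stopping at contact (about 5 N).

In the last check, every piece was within about 3 mm of its target spot. Their tops were within 1 mm of the height expected for standing on the tray floor, and all looked upright. The yellow pot and the dish had moved less than 1 mm.

One earlier check could not find the blue pot, beaker or dish because the arm blocked the camera. I moved the arm back to its start pose and checked again, and all were found. No other checks failed or disagreed.

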